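# Hold a bayonet lid at the vent mark of a honey pot

## Task

Pick up the yellow lid by its black grip bar, lower it straight into the collar of the honey pot with the bar in line with the white marks until it sits flush, then twist it clockwise (seen from above) against the spring to half-way, bar in line with the green marks, and hold it there so that the pot can vent. Never let it turn on to the click by the red marks, do not disturb the jars and bottle, and finish while still gripping the lid at the green marks: if let go it springs back.

Things in the scene. Friction and masses are not known exactly. Their poses are not given: they have to be found in the camera images.
- lid: Yellow bayonet lid, 0.13-0.21 kg, upright on the table. Origin: centre of underside, z up, x along grip bar and lugs. Plug radius 27 (z 0-10), 30 (z 10-20); two steel lugs along x, 8 wide, z 2-8, reaching 38 from the axis; flange radius 46, z 20-26; black grip bar 80 long (x), 14 thick (y), z 26-56, white line on top; all mm. Same after a half turn.
- pot: Steel pot bolted down, foot radius 66 mm, black collar radius 58, top 100 above the table. Origin: centre of foot, z up. Two white marks on the collar lie along x, over two slots 15 wide for the lugs (lip bore radius 32, 9 thick; groove below radius 40). Pairs of green / red marks lie 40 / 80 degrees clockwise (negative yaw). Same after a half turn. Brass tap at -x, to 82 mm, below 47 high.
- pot_mouth (a point): Centre of the collar's top face, 100 mm above the table, axes as the pot's. Fully seated, the lid's flange lies on this face and the lid's origin is 20 mm below this point.
- half_mark: The green marks: origin at the centre of the collar's top, x axis through both green marks (fixed to the pot, 40 degrees clockwise from its x seen from above).
- vent_ring (a joint): Sprung ring in the collar that the lugs push, rad: 0 at rest, grows clockwise. The lugs meet its pins about 8 degrees past the white marks; then it reads the lid's angle from the white marks less 0.13: 0.57 at green, 1.26 at red. Pushes back with 0.05 N m at rest, 0.13 at green. From about 0.77 spring catches rub the lugs; at red they lock the lid.
- oil: Green glass bottle, radius 24 mm, 160 mm high, loose bystander; origin under its centre.
- jar0: Amber honey jar with a brass lid, radius 34 mm, 95 mm high, loose bystander in a row beyond the pot; origin under its centre.
- jar1: Amber honey jar with a brass lid, radius 34 mm, 95 mm high, loose bystander in a row beyond the pot; origin under its centre.
- jar2: Amber honey jar with a brass lid, radius 34 mm, 95 mm high, loose bystander in a row beyond the pot; origin under its centre.
Things that resemble listed ones, but are neither listed nor needed, are in the scene too. Leave any purple or turquoise look-alike of the lid alone.

How it is judged:
By the outcome, as a careful person would: the job done as asked, in the order asked, and still so for the second after the job is handed in, while the arm keeps its last pose, push and grip.
It also fails if it takes over 48 s, if anything falls off the work surface, if the arm or the gripper's body presses on something with over 40 N, if the wrist force passes 120 N, or if a joint passes its speed limit or range.

## Robot

A 6-joint arm with a two-finger parallel gripper is mounted at the origin on the work surface. World frame = base frame: x ahead of the robot, y to its left, z up, the work surface at z = 0. Lengths are in mm, angles in rad, forces in N, time in s.
With the tool pointing down it reaches from about 350 to 775 mm from the base axis. Payload 7.3 kg.
Tool frame: the origin (TCP) lies at the very end of the fingers, on their centre line; the grasp point (between the pads) lies behind it (bot.grip_point_offset is the z of the grasp point in the tool frame, in mm); z points along the fingers, y is the line along which they close (so a half turn about z gives the same grasp; the last joint's range is limited). The gripper opens to 92 mm and grips with 3 to 60 N. Pads are 19 mm wide; open, the fingers measure 130 mm over their backs; the gripper's body (75 mm by 190 mm) begins 47 mm behind the grasp point.
Start: joints at [0.999, 0.342, 1.524, -0, 1.275, -0.146], TCP at [216.839, 478.148, 226.741] pointing down, gripper open.
Joint ranges: [-2.53, 2.53], [-0.77, 2.02], [0.04, 2.7], [-1, 4.14], [0.28, 2.66], [-3.11, 3.11]. Speed limits (rad/s): [2.57, 2.57, 3.14, 3.14, 3.14, 3.14].

## Interface

Orientations are given as [roll, pitch, yaw] about the fixed x, y, z axes, in that order (R = Rz(yaw) Ry(pitch) Rx(roll)).
In Python, from plant import bot gives the robot as it stands. The module is installed in compiled form; this text tells all that it offers.
- The arm moves only by the shell command python3 -m crank 'ROWS'. ROWS is JSON, a list that holds one entry, the list of rows, each a list of 5 numbers: the opening, from 0 (shut) to 1 (fully open), then the shift along the tool's x, y, z in cm, then the turn about the tool's z in degrees. In form: [[[claw, x, y, z, turn], ...]]. A call has exactly 10 rows; each row is the pose to reach, as a shift and turn from the pose commanded when the call began, along the tool's axes at that moment; what a row does not reach only later rows make up. A row lasts 1/10 s, in which the tool goes at most 50 mm and 8.59 degrees, less where a joint would pass 70% of its speed; a pose out of reach is approached as far as the arm can. A call with a gripper value outside its range is refused whole. The fingers move at their own pace and stop on an object; the grip force is fixed at half the most. Time passes only in rows, so rows that repeat a pose let the fingers close, or fill a call up. It gives the time, the measured TCP pose, the force, the opening and the grip force at its end, in the units of the state.
- bot.get_obs(): the state, without advancing time (a new reading comes with each control period).
- bot.capture(name): name is "scene" or "top" or "wrist"; returns (picture, depth): 400x640x3 uint8, red, green, blue; 400x640 float32, mm along the optical axis (not along the pixel's ray), 0 where there is no reading.
- bot.calibration(name): a dict with "vertical_fov" (degrees; the focal length in pixels is half the picture's height over the tangent of half this angle, whatever the lens; pixels are square), "cx", "cy" (the principal point, pixels), "rvec" (rotation vector, rad) and "tvec" (3), from world to camera coordinates, as OpenCV has them; the wrist camera has in their place "tool_from_camera" (4x4, takes a point from camera to tool coordinates, whose origin is the TCP and whose axes are the flange's). Camera axes: x right, y down, z forward; pixel columns grow to the right and rows downward; lengths in mm; the calibration is good to about 2 mm. The wrist camera is an equidistant fisheye: a pixel r from the principal point sees the ray r / f radians off the axis. A picture is of the moment at which its call begins: read the wrist's pose just before it. calibration takes no time and is no camera call.
- bot.close_job(): hands the job in; it is judged then, once.
The state is a dict: "time": time; "joint_positions": joint angles; "dq": joint speeds; "tau": joint torques, N m; "tool_pos": TCP position; "tcp_rot": TCP orientation; "contact_force": force on the tool from outside, world axes, zero at the start; "moment": the same for the moment, N m; "grip_width": finger opening in mm; "finger_force": force on a finger pad.
Only numpy, scipy, OpenCV 4.12 (cv2) and the standard library are available. Lean on these libraries where they do the work, as an engineer would, in place of code of your own. Each camera call takes 0.05 s, during which the arm holds its last target. There are 200 camera calls.

## Working session

There is one attempt and no reset: what is moved stays moved. The work goes in short steps, Python scripts to look and compute and a shell command to move; the robot and the scene stay as the last step left them, time stands still between calls to the robot, and variables do not carry over. Pictures are saved under pics/ and viewed, at most 10 in all, crops included, and the job is handed in when it is done.

```bash
mkdir -p pics
cat > h.py <<'E'
import numpy as np, cv2
from plant import bot
def cap(n,save):
    im,d=bot.capture(n); cv2.imwrite('pics/'+save+'.png',im[:,:,::-1]); np.savez('/tmp/'+save,im=im,d=d); return im,d
def world(n,d):
    c=bot.calibration(n); f=200/np.tan(np.radians(c['vertical_fov'])/2)
    v,u=np.mgrid[:400,:640]; p=np.stack([(u-c['cx'])/f*d,(v-c['cy'])/f*d,d],-1)
    R,_=cv2.Rodrigues(np.array(c['rvec'],float)); return (p-np.array(c['tvec']).ravel())@R
E
python3 - <<'E'
from h import *
cap('top','top'); cap('scene','scene')
o=bot.get_obs(); print(o['tool_pos'],o['tcp_rot'],o['time'],o['grip_width'],bot.grip_point_offset)
E
```

```text
[216.63800426 477.8434812  226.13994804] [-3.14028810e+00 -1.76242083e-04  2.71582542e+00] 0.1 91.78208184605104 -18.8
```

View pics/top.png

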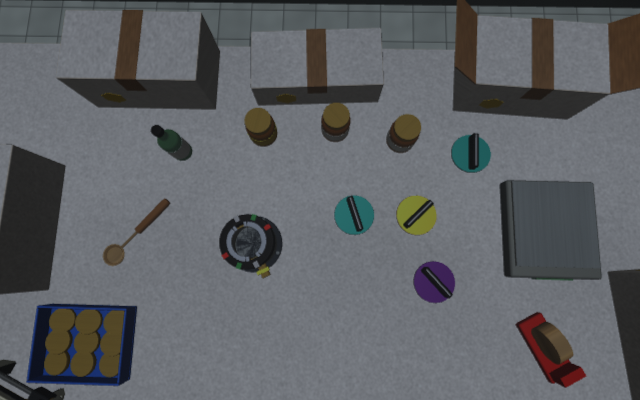

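View pics/scene.png

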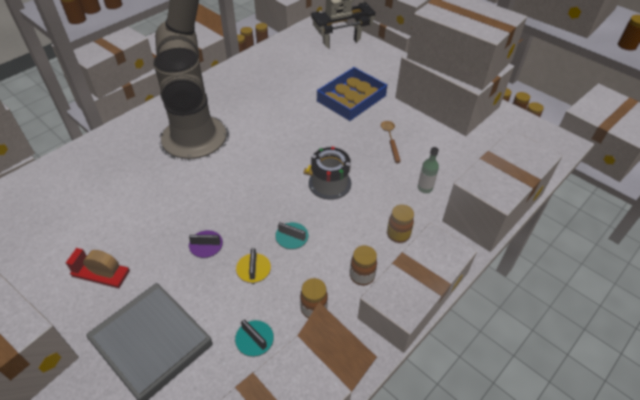

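The top view shows the yellow lid at (417,215), with its bar running from lower-left to upper-right. The pot is at (250,242) with its tap at (264,271). Two turquoise lids and one purple lid are the look-alikes.

```bash
cat > m.py <<'E'
from h import *
im=np.load('/tmp/top.npz')['im']; d=np.load('/tmp/top.npz')['d']; W=world('top',d)
print('table z',np.median(W[300:340,250:350,2]))
hsv=cv2.cvtColor(im,cv2.COLOR_RGB2HSV); v,u=np.mgrid[:400,:640]
def circ(p):
    A=np.c_[2*p[:,:2],np.ones(len(p))]; s=np.linalg.lstsq(A,(p[:,:2]**2).sum(1),rcond=None)[0]; return s[:2],np.sqrt(s[2]+s[:2]@s[:2])
L=(abs(u-417)<28)&(abs(v-215)<28)
fl=L&(W[...,2]>18)&(W[...,2]<34)&(hsv[...,1]>120); print('flange',fl.sum(),np.median(W[fl],0),cv2.minEnclosingCircle(W[fl][:,:2].astype(np.float32)))
b=L&(W[...,2]>50)&(W[...,2]<64); r=cv2.minAreaRect(W[b][:,:2].astype(np.float32)); print('bar',b.sum(),r,W[b].mean(0))
q=W[b][:,:2]; e=np.linalg.svd(q-q.mean(0))[2][0]; print('bar ang',np.degrees(np.arctan2(e[1],e[0])))
P=(abs(u-250)<45)&(abs(v-242)<45)
t=P&(W[...,2]>94)&(W[...,2]<107); print('collar',t.sum(),np.median(W[t],0),cv2.minEnclosingCircle(W[t][:,:2].astype(np.float32)))
c=np.array(cv2.minEnclosingCircle(W[t][:,:2].astype(np.float32))[0])
H,S,V=[hsv[...,i].astype(int) for i in range(3)]
for n,m in [('red',((H<8)|(H>172))&(S>130)&(V>80)),('green',(H>40)&(H<85)&(S>110)&(V>60)),('white',(S<40)&(V>140))]:
    k,lab,st,ce=cv2.connectedComponentsWithStats((m&t).astype(np.uint8))
    for i in range(1,k):
        if st[i,4]>2:
            w=W[lab==i].mean(0); print(n,st[i,4],ce[i].round(1),w.round(1),'r',np.hypot(*(w[:2]-c)).round(1),'ang',np.degrees(np.arctan2(*(w[:2]-c)[::-1])).round(1))
tp=(abs(u-264)<12)&(abs(v-271)<10)&(S>130)&(H>15)&(H<35); w=W[tp].mean(0); print('tap',w,np.degrees(np.arctan2(*(w[:2]-c)[::-1])))
cv2.imwrite('pics/pot.png',cv2.resize(np.hstack([im[195:290,205:300],im[170:265,370:465]])[:,:,::-1],None,fx=4,fy=4,interpolation=cv2.INTER_CUBIC))
E
python3 m.py
```

```text
table z 0.44627129671111787
flange 944 [ 543.28017671 -215.25021748   26.16652618] ((543.6771850585938, -216.34059143066406), 45.41676712036133)
bar 224 ((543.447998046875, -216.00894165039062), (12.749465942382812, 79.76722717285156), 45.597042083740234) [ 543.02423481 -215.49275626   56.02590245]
bar ang 135.63683912274095
collar 1625 [468.11684775 158.13566872 100.32374618] ((468.96343994140625, 158.29539489746094), 59.2074089050293)
red 24 [266.7 226.8] [500.4 115.3 101. ] r 53.3 ang -53.8
red 23 [224.8 255.3] [438.4 200.4 101. ] r 52.0 ang 126.0
green 24 [253.  217.1] [520.3 145.3 100.9] r 52.9 ang -14.2
green 24 [238.4 265.1] [418.9 170.6 100.8] r 51.5 ang 166.2
tap [408.58044968 126.75406457  42.68562541] -152.4194787038596
```

View pics/pot.png

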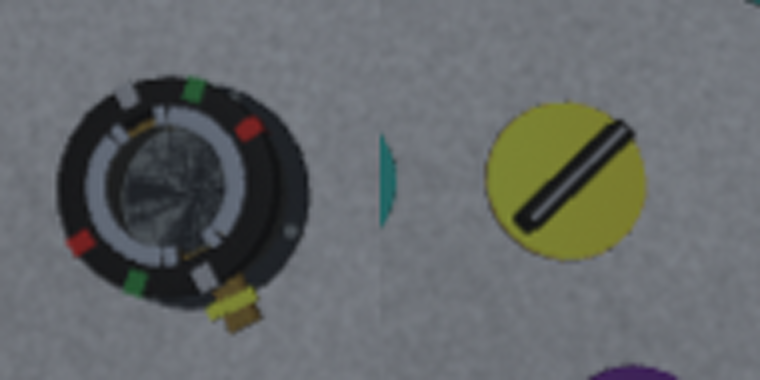

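The white marks are confirmed at pot yaw 26°, from green at −14° and red at −54°. The pot centre is (469.3,158). The lid is at (543.4,−216) with its bar at 135.6°. I'll move above the lid.

```bash
cat > go.py <<'E'
import sys
from h import *
x,y,z,yaw=map(float,sys.argv[1:5]); o=bot.get_obs(); p=np.array(o['tool_pos']); a=o['tcp_rot'][2]
d=np.array([x,y,z])-p; c,s=np.cos(a),np.sin(a)
print('pos',p.round(1),'yaw',np.degrees(a).round(2),'shift cm',(np.array([c*d[0]+s*d[1],s*d[0]-c*d[1],-d[2]])/10).round(2),'turn',((np.degrees(a)-yaw+180)%360-180).round(2),'F',np.round(o['contact_force'],1),np.round(o['moment'],2),'t',o['time'],'grip',o['grip_width'],o['finger_force'],'j6',round(o['joint_positions'][5],2))
E
python3 -m crank '[[[0.6,-5.84,-4.97,0,2],[0.6,-11.7,-9.94,0,4],[0.6,-17.5,-14.9,0,6],[0.6,-23.4,-19.9,0,8],[0.6,-29.2,-24.9,0,10],[0.6,-35,-29.8,0,12],[0.6,-40.9,-34.8,0,14],[0.6,-46.7,-39.8,0,16],[0.6,-52.6,-44.7,0,18],[0.6,-58.4,-49.7,0,20]]]'
python3 go.py 543.4 -216 110 135.6
```

```text
time: 1.1
tool_pos: [430.1, 23.7, 226.7]
tcp_rot: [3.141, -0.0, 2.365]
contact_force: [1.6, 0.7, -0.5]
grip_width: 54.8
finger_force: 0.0
pos [430.1  23.7 226.7] yaw 135.5 shift cm [-24.88  -9.15  11.67] turn -0.1 F [ 1.6  0.7 -0.5] [ 0.   -0.04 -0.01] t 1.1 grip 54.834120584131966 0.0 j6 -0.92
```

```bash
python3 -m crank '[[[0.6,-4.1,-1.5,2,0],[0.6,-8.3,-3,4,0],[0.6,-12.4,-4.6,6,0],[0.6,-16.6,-6.1,8,0],[0.6,-20.7,-7.6,10,0],[0.6,-24.9,-9.2,11.7,0],[0.6,-24.9,-9.2,11.7,0],[0.6,-24.9,-9.2,11.7,0],[0.6,-24.9,-9.2,11.7,0],[0.6,-24.9,-9.2,11.7,0]]]' >/dev/null
python3 go.py 543.4 -216 31 135.6
python3 -c "
from h import *
cap('wrist','w1')
c=bot.calibration('wrist'); print(c)"
```

```text
pos [ 543.3 -213.   110.6] yaw 135.68 shift cm [-0.22 -0.21  7.96] turn 0.08 F [-0.8  0.6 -0.4] [-0.07 -0.   -0.01] t 2.1 grip 54.927603391654216 0.0 j6 -1.3
{'vertical_fov': 65.70646984690485, 'cx': 314.6858429722955, 'cy': 195.47553274206243, 'tool_from_camera': array([[ 8.16271610e-04, -9.68530505e-01, -2.48893541e-01,
         6.72062535e+01],
       [ 9.99999640e-01,  7.33380683e-04,  4.25763373e-04,
        -1.04297533e-02],
       [-2.29831100e-04, -2.48893799e-01,  9.68530755e-01,
        -1.59539381e+02],
       [ 0.00000000e+00,  0.00000000e+00,  0.00000000e+00,
         1.00000000e+00]])}
```

View pics/w1.png

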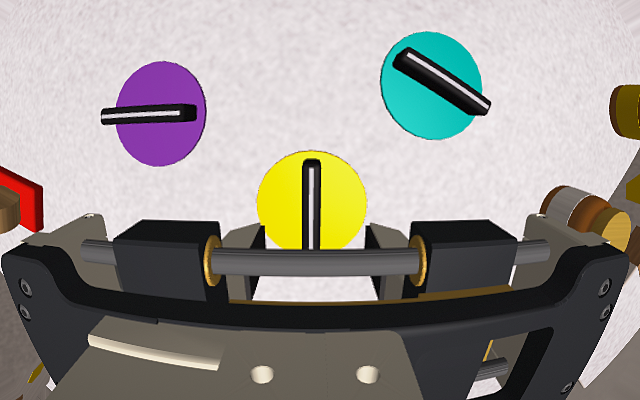

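The wrist view shows the yellow bar running straight down at column 312. It is aligned and about 2 mm off the finger centre, which agrees with the computed shift. I'll descend and grip.

```bash
python3 -m crank '[[[0.6,-0.2,-0.2,1.5,0],[0.6,-0.2,-0.2,3.5,0],[0.6,-0.2,-0.2,5.5,0],[0.6,-0.2,-0.2,7,0],[0.6,-0.2,-0.2,7.9,0],[0.6,-0.2,-0.2,7.9,0],[0.2,-0.2,-0.2,7.9,0],[0,-0.2,-0.2,7.9,0],[0,-0.2,-0.2,7.9,0],[0,-0.2,-0.2,7.9,0]]]' >/dev/null
python3 go.py 543.4 -216 31 135.6
```

```text
pos [ 543.6 -217.2   31.3] yaw 135.6 shift cm [0.1  0.07 0.03] turn 0.0 F [ 0.1 -0.3  0.4] [-0.05  0.04  0.03] t 3.15 grip 27.73322560320567 0.0 j6 -1.31
```

```bash
python3 -m crank '[[[0,0,0,0,0],[0,0,0,0,0],[0,0,0,0,0],[0,0,0,0,0],[0,0,0,0,0],[0,0,0,-1,0],[0,0,0,-3,0],[0,0,0,-7,0],[0,0,0,-11,0],[0,0,0,-15,0]]]'
python3 go.py 469.3 158 210 206
```

```text
time: 4.15
tool_pos: [542.9, -216.8, 182.5]
tcp_rot: [3.142, -0.001, 2.367]
contact_force: [0.4, -1.3, -1.0]
grip_width: 13.7
finger_force: 30.0
pos [ 542.9 -216.8  182.5] yaw 135.6 shift cm [31.48 21.62 -2.75] turn -70.4 F [ 0.4 -1.3 -1. ] [-0.03 -0.02 -0.05] t 4.15 grip 13.653056608720899 29.982469081878662 j6 -1.31
```

```bash
python3 -m crank '[[[0,2,1.4,-1,-4],[0,6,4.1,-2.7,-12],[0,10,6.9,-2.7,-20],[0,14,9.6,-2.7,-28],[0,18,12.4,-2.7,-36],[0,22,15.1,-2.7,-44],[0,26,17.9,-2.7,-52],[0,29,20,-2.7,-60],[0,31,21.3,-2.7,-67],[0,31.5,21.6,-2.7,-70.4]]]' >/dev/null
python3 -m crank '[[[0,0,0,0,0],[0,0,0,0,0],[0,0,0,0,0],[0,0,0,0,0],[0,0,0,0,0],[0,0,0,0,0],[0,0,0,0,0],[0,0,0,0,0],[0,0,0,0,0],[0,0,0,0,0]]]' >/dev/null
python3 go.py 469.3 158 180 206
python3 -c "
from h import *
cap('wrist','w2');cap('top','top2');cap('scene','s2')
import cv2
a=cv2.imread('pics/w2.png');b=cv2.imread('pics/top2.png')[140:300,180:340]
cv2.imwrite('pics/c2.png',np.hstack([a[:,100:500],cv2.resize(b,(400,400),interpolation=2)]))"
```

```text
pos [469.4 157.7 207.7] yaw -154.0 shift cm [-0.01  0.03  2.77] turn 0.0 F [-0.2 -1.1 -0.9] [0.06 0.07 0.01] t 6.15 grip 13.836513892108632 29.982454776763916 j6 -1.86
```

View pics/c2.png

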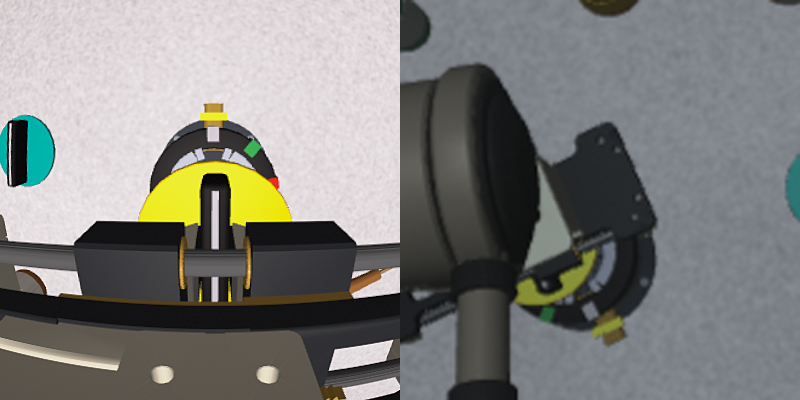

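The wrist view shows the bar line and the collar's white mark on the same column (~214 in the crop), so yaw looks right. I'll measure where the lid sits relative to the pot with the wrist camera.

```bash
cat > w.py <<'E'
from h import *
im=np.load('/tmp/w2.npz')['im']; d=np.load('/tmp/w2.npz')['d']; o=bot.get_obs(); tz=o['tool_pos'][2]
c=bot.calibration('wrist'); f=200/np.tan(np.radians(c['vertical_fov'])/2); T=c['tool_from_camera']
v,u=np.mgrid[:400,:640]; x=u-c['cx'];y=v-c['cy']; r=np.hypot(x,y)+1e-9; th=r/f
ray=np.stack([x/r*np.sin(th),y/r*np.sin(th),np.cos(th)],-1)
X=(ray/ray[...,2:]*d[...,None])@T[:3,:3].T+T[:3,3]
hsv=cv2.cvtColor(im,cv2.COLOR_RGB2HSV); H,S,V=[hsv[...,i].astype(int) for i in range(3)]
from scipy.optimize import least_squares
def fit(p,R): return least_squares(lambda s:np.hypot(p[:,0]-s[0],p[:,1]-s[1])-R,[0,0],loss='soft_l1').x
roi=(u>230)&(u<400)&(v>155)&(v<225)
yl=roi&(H>22)&(H<35)&(S>150); fl=yl&(abs(X[...,2]-np.median(X[yl][:,2]))<4)
print('flange z',np.median(X[fl][:,2]))
# outer edge: topmost yellow pixel per column
def edge(m,R):
    P=[]
    for k in range(640):
        w=np.where(m[:,k])[0]
        if len(w): P.append(X[w[0],k])
    P=np.array(P); s=fit(P,R); e=np.hypot(*(P[:,:2]-s).T)-R; print('centre tool xy',s.round(2),'rms',e.std().round(2),len(P)); return P
edge(fl,46)
co=(u>245)&(u<385)&(v>105)&(v<200)&(abs(X[...,2]-(tz-100))<4)
print('collar z',np.median(X[co][:,2]),'expect',tz-100,co.sum()); edge(co,58)
w=(u>295)&(u<330)&(v>120)&(v<145)&(S<40)&(V>150)&co; print('white mark',X[w].mean(0),w.sum(), X[w].min(0),X[w].max(0))
g=co&(H>45)&(H<85)&(S>100); print('green',X[g].mean(0),g.sum())
b=(u>300)&(u<330)&(v>165)&(v<300)&(V>150)&(S<60)&(abs(X[...,2]+25)<6); print('bar line',b.sum(),X[b].min(0) if b.any() else '',X[b].max(0) if b.any() else '')
k=(u>295)&(u<335)&(v>165)&(v<215)&(V<60)&(abs(X[...,2]+25)<4);print('bar end',X[k].max(0), X[k].min(0))
E
python3 w.py
```

```text
flange z 3.313272190017642
centre tool xy [-2.59  0.55] rms 0.26 154
collar z 106.12973956223072 expect 107.74689016865685 3411
centre tool xy [-0.12 -0.65] rms 0.57 130
white mark [ 53.02076539  -1.06020187 105.55386668] 159 [ 46.64093644  -5.98608821 103.82441118] [ 58.72723973   3.42379654 107.56546446]
green [ 40.72155207  32.63282662 105.4786137 ] 184
bar line 543 [-21.18297199  -0.79015714 -29.24379179] [ 34.98379434   2.09048371 -25.34555077]
bar end [ 38.47487203   7.48544692 -21.10880675] [ 22.972683    -5.78608057 -28.59015214]
```

```bash
cat > s.py <<'E'
from h import *
from scipy.optimize import least_squares
import sys
tag=sys.argv[1]; o=bot.get_obs(); tp=np.array(o['tool_pos']); a=o['tcp_rot'][2]; ax=np.array([[np.cos(a),np.sin(a)],[np.sin(a),-np.cos(a)]])
for cam,name in (('scene','s'+tag),('top','top'+tag)):
    z=np.load('/tmp/%s.npz'%name); im,d=z['im'],z['d']; W=world(cam,d); hsv=cv2.cvtColor(im,cv2.COLOR_RGB2HSV); H,S,V=[hsv[...,i].astype(int) for i in range(3)]
    near=np.hypot(W[...,0]-469,W[...,1]-158)<70
    def rep(n,m,R):
        if m.sum()<30: print(cam,n,'few',m.sum()); return
        p=W[m]; q=cv2.convexHull(p[:,:2].astype(np.float32))[:,0]
        f=lambda s:np.hypot(q[:,0]-s[0],q[:,1]-s[1])-R
        r=least_squares(f,[469,158],loss='soft_l1'); print(cam,n,m.sum(),'z',np.median(p[:,2]).round(1),'c',r.x.round(1),'tool xy',(ax@(r.x-tp[:2])).round(2),'res',np.median(abs(f(r.x))).round(2))
    rep('flange',near&(H>20)&(H<36)&(S>110)&(W[...,2]>tp[2]-10)&(W[...,2]<tp[2]+2),46)
    rep('collar',near&(W[...,2]>96)&(W[...,2]<105),58)
    for n,m in (('green',(H>40)&(H<85)&(S>100)),('red',((H<8)|(H>172))&(S>120))):
        m=m&near&(W[...,2]>95)&(W[...,2]<107); k,l,st,ce=cv2.connectedComponentsWithStats(m.astype(np.uint8))
        for i in range(1,k):
            if st[i,4]>4: print(cam,n,st[i,4],W[l==i].mean(0).round(1))
im=cv2.imread('pics/s%s.png'%tag)[60:220,240:420]; cv2.imwrite('pics/sc%s.png'%tag,cv2.resize(im,None,fx=3.5,fy=3.5,interpolation=2))
E
python3 s.py 2
```

```text
scene flange 272 z 202.4 c [474.6 158.4] tool xy [-4.97 -1.66] res 2.51
scene collar 605 z 99.3 c [473.3 155.5] tool xy [-2.54 -3.76] res 1.4
scene green 10 [524.4 144.5 100.4]
scene red 6 [440.6 198.7 101.1]
scene red 17 [504.6 113.3 100.1]
top flange 238 z 203.3 c [471.8 160. ] tool xy [-3.18  1.  ] res 0.28
top collar 559 z 100.3 c [468.3 159. ] tool xy [0.42 1.65] res 0.48
top green 31 [419.4 170.3 101. ]
```

View pics/sc2.png

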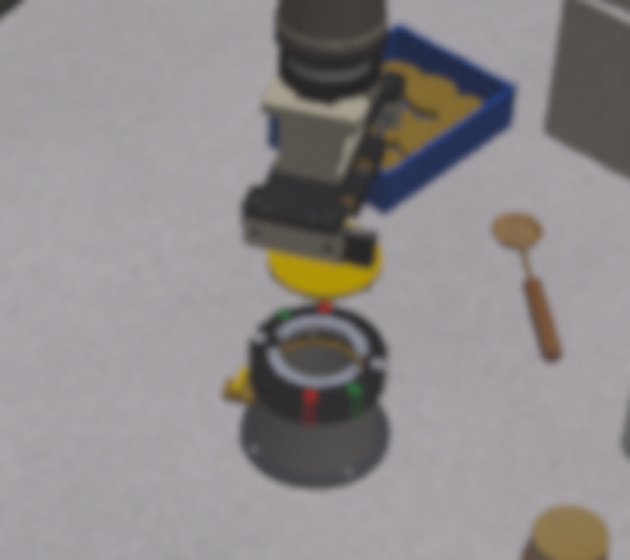

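The scene view shows the lid above the collar with clear space around it. The lid-to-pot offset averaged over the three cameras is about −2.5 mm in tool x and +0.7 mm in tool y. I'll correct that and lower part way.

```bash
python3 -m crank '[[[0,0.25,-0.07,2,0],[0,0.25,-0.07,4,0],[0,0.25,-0.07,6,0],[0,0.25,-0.07,7,0],[0,0.25,-0.07,7.4,0],[0,0.25,-0.07,7.7,0],[0,0.25,-0.07,8,0],[0,0.25,-0.07,8.2,0],[0,0.25,-0.07,8.4,0],[0,0.25,-0.07,8.4,0]]]' >/dev/null
python3 go.py 469.3 158 111 206
python3 -c "
from h import *
cap('wrist','w2');cap('top','top3');cap('scene','s3')"; python3 w.py; python3 s.py 3
```

```text
pos [467.4 156.  123.7] yaw -153.99 shift cm [-0.26  0.1   1.27] turn 0.01 F [-0.3 -0.6 -2. ] [ 0.1   0.01 -0.  ] t 7.3 grip 14.04648707119009 29.98253881931305 j6 -1.86
flange z 3.307835192878798
centre tool xy [-2.48  0.56] rms 0.23 154
collar z 22.102930615970735 expect 23.907221636962205 3600
centre tool xy [-2.34  0.28] rms 0.63 139
white mark [53.95844038 -0.44152103 21.59921629] 168 [51.18715547 -5.14916189 19.91794084] [56.6797459   4.26430778 23.21724783]
green [38.25142841 33.23973071 21.58275389] 364
bar line 542 [-21.15556195  -0.78610746 -29.24713098] [ 35.11795744   2.10248094 -25.87237812]
bar end [ 38.44578506   7.5077288  -21.02616387] [ 23.42632901  -5.76348098 -28.55164045]
scene flange 226 z 118.5 c [472.7 156.2] tool xy [-4.68 -2.03] res 0.51
scene collar 340 z 99.5 c [474.2 154.8] tool xy [-5.44 -3.93] res 0.74
scene green 10 [523.7 145.4  99.3]
scene red 17 [503.7 114.4  98.6]
top flange 141 z 119.3 c [469.7 159.1] tool xy [-3.29  1.86] res 0.28
top collar 290 z 100.3 c [469.2 158.9] tool xy [-2.76  1.91] res 0.49
top green 7 [418.7 166.4 100.5]
```

Lid and collar now coincide within 0.5 mm. I'll seat it slowly.

```bash
python3 -m crank '[[[0,0,0,0.2,0],[0,0,0,0.4,0],[0,0,0,0.5,0],[0,0,0,0.6,0],[0,0,0,0.7,0],[0,0,0,0.8,0],[0,0,0,0.9,0],[0,0,0,1,0],[0,0,0,1.1,0],[0,0,0,1.1,0]]]' >/dev/null
python3 go.py 469.3 158 111 206
```

```text
pos [467.4 156.  112.6] yaw -154.0 shift cm [-0.26  0.1   0.16] turn 0.0 F [ 0.7  0.4 -1.4] [ 0.08  0.03 -0.  ] t 8.45 grip 13.941920957436354 29.982624650001526 j6 -1.86
```

No contact force yet, and about 1.3 mm left by geometry. I'll go on in small steps.

```bash
python3 -m crank '[[[0,0,0,0.03,0],[0,0,0,0.06,0],[0,0,0,0.09,0],[0,0,0,0.12,0],[0,0,0,0.13,0],[0,0,0,0.14,0],[0,0,0,0.15,0],[0,0,0,0.16,0],[0,0,0,0.16,0],[0,0,0,0.16,0]]]' >/dev/null
python3 go.py 469.3 158 111 206
```

```text
pos [467.4 156.  111.1] yaw -154.0 shift cm [-0.26  0.1   0.01] turn 0.0 F [ 0.  -0.9 -2.3] [0.08 0.04 0.  ] t 9.45 grip 13.93633712224282 29.982554018497467 j6 -1.86
```

```bash
python3 -m crank '[[[0,0,0,0.01,0],[0,0,0,0.02,0],[0,0,0,0.03,0],[0,0,0,0.04,0],[0,0,0,0.05,0],[0,0,0,0.06,0],[0,0,0,0.07,0],[0,0,0,0.08,0],[0,0,0,0.08,0],[0,0,0,0.08,0]]]' >/dev/null
python3 go.py 469.3 158 111 206
python3 -c "
from h import *
cap('wrist','w2')"; python3 w.py
```

```text
pos [467.5 156.  110.8] yaw -153.99 shift cm [-0.25  0.1  -0.02] turn 0.01 F [-1.9 -1.6  6.6] [-0.03  0.49  0.02] t 10.45 grip 13.669650216279663 29.983555376529694 j6 -1.86
flange z 3.2794668321886746
centre tool xy [-2.48  0.57] rms 0.22 154
collar z 9.175460589354003 expect 10.834440449115249 3540
centre tool xy [-2.34  0.27] rms 0.64 139
white mark [54.62036464 -0.39762605  8.69876352] 169 [52.34791921 -5.28664767  7.26702085] [56.86207363  4.51437693 10.78334399]
green [38.47144093 33.2080861   8.65862204] 404
bar line 543 [-21.31244052  -0.78402089 -28.95311536] [ 35.12058955   2.09601413 -25.9555007 ]
bar end [ 38.4753675    7.48606372 -21.02730909] [ 23.32548784  -5.74116895 -28.14517178]
```

The lid is seated: contact force is 6.6 N, and the flange top is 5.9 mm above the collar against an expected 6. I'll twist about the lid's axis, going 20° first and then checking.

```bash
python3 -m crank '[[[0,0,0.01,0,2],[0,0,0.02,0,4],[0,0,0.03,0,7],[0,0,0.04,0,10],[0,-0.01,0.06,0,13],[0,-0.01,0.07,0,16],[0,-0.01,0.08,0,18],[0,-0.02,0.09,0,20],[0,-0.02,0.09,0,20],[0,-0.02,0.09,0,20]]]' >/dev/null
python3 go.py 469.3 158 111 166.3
```

```text
pos [467.9 156.4 110.8] yaw -173.94 shift cm [-0.16  0.15 -0.02] turn 19.76 F [-0.3 -4.5  5.9] [-0.61  0.07  0.  ] t 11.5 grip 13.914022958618292 29.989722669124603 j6 -1.51
```

```bash
python3 -m crank '[[[0,0,0.01,0,2],[0,0,0.02,0,4],[0,0,0.03,0,7],[0,0,0.04,0,10],[0,-0.01,0.06,0,13],[0,-0.01,0.07,0,16],[0,-0.01,0.08,0,18],[0,-0.02,0.09,0,19.7],[0,-0.02,0.09,0,19.7],[0,-0.02,0.09,0,19.7]]]' >/dev/null
python3 go.py 469.3 158 111 166.0
python3 -c "
from h import *
cap('wrist','w2');cap('top','top4');cap('scene','s4')
im=cv2.imread('pics/w2.png')[90:310,180:450]; cv2.imwrite('pics/c4.png',cv2.resize(im,None,fx=2.5,fy=2.5,interpolation=2))"; python3 w.py
```

```text
pos [467.7 157.1 110.8] yaw 166.38 shift cm [-0.13  0.13 -0.02] turn 0.38 F [-1.8 -5.5  7.4] [-0.76  0.26  0.09] t 12.5 grip 13.743636795345145 30.007793605327606 j6 -1.16
flange z 3.2879085062856177
centre tool xy [-2.16  0.38] rms 0.26 154
collar z 9.056467130986704 expect 10.830633189806292 3584
centre tool xy [-1.9  0.3] rms 0.71 139w.py:23: RuntimeWarning: Mean of empty slice.
  w=(u>295)&(u<330)&(v>120)&(v<145)&(S<40)&(V>150)&co; print('white mark',X[w].mean(0),w.sum(), X[w].min(0),X[w].max(0))
  ret = um.true_divide(
Traceback (most recent call last):
  File "w.py", line 23, in <module>
    w=(u>295)&(u<330)&(v>120)&(v<145)&(S<40)&(V>150)&co; print('white mark',X[w].mean(0),w.sum(), X[w].min(0),X[w].max(0))
                                                                                                  ~~~~~~~~^^^
ValueError: zero-size array to reduction operation minimum which has no identity
```

View pics/c4.png

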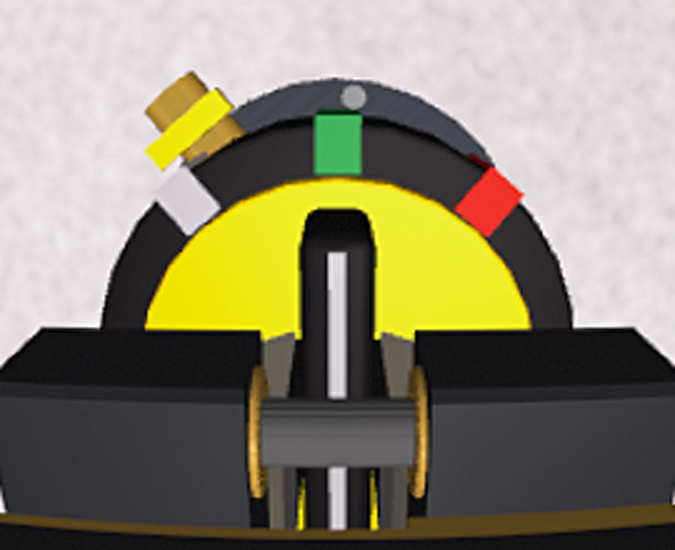

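The bar line (column 338 in the crop) is in line with the green mark (column 338). I'll check it numerically, and make sure the bystanders haven't moved.

```bash
sed -i '/^w=/d;/^k=/d' w.py
cat >> w.py <<'E'
p=X[b][:,:2]; e=np.linalg.svd(p-p.mean(0),full_matrices=False)[2][0]; print('bar ang',np.degrees(np.arctan(e[1]/e[0])),p.mean(0))
s=np.array([-1.9,.3]); q=X[g].mean(0)[:2]-s; print('green ang',np.degrees(np.arctan2(q[1],q[0])))
A=np.load('/tmp/top.npz')['im'].astype(int);B=np.load('/tmp/top4.npz')['im'].astype(int)
print('jars diff',[abs(A-B)[s].mean().round(1) for s in (np.s_[95:160,235:285],np.s_[95:160,315:360],np.s_[105:160,385:425],np.s_[120:165,150:195])])
E
python3 w.py
```

```text
flange z 3.2879085062856177
centre tool xy [-2.16  0.38] rms 0.26 154
collar z 9.056467130986704 expect 10.830633189806292 3584
centre tool xy [-1.9  0.3] rms 0.71 139
green [51.07158992  0.46232853  8.77687389] 476
bar line 499 [-21.00075875  -1.33112101 -29.62755047] [ 35.3536919    1.51769149 -25.27991287]
bar ang -0.1935690116782499 [12.28107113  0.19079359]
green ang 0.17557922148845234
jars diff [np.float64(7.4), np.float64(7.3), np.float64(7.3), np.float64(6.8)]
```

```bash
python3 -m crank '[[[0,0,0,0,0],[0,0,0,0,0],[0,0,0,0,0.3],[0,0,0,0,0.3],[0,0,0,0,0.3],[0,0,0,0,0.3],[0,0,0,0,0.3],[0,0,0,0,0.3],[0,0,0,0,0.3],[0,0,0,0,0.3]]]' >/dev/null
python3 go.py 469.3 158 111 166.0; python3 -c "
from h import *
cap('wrist','w2')"; python3 w.py | grep ang; python3 -c "
from plant import bot
print(bot.close_job())"
```

```text
pos [467.7 157.1 110.8] yaw 166.1 shift cm [-0.13  0.13 -0.02] turn 0.1 F [-0.6 -5.9  7.5] [-0.76  0.29  0.31] t 13.65 grip 13.605267286636192 30.043760240077972 j6 -1.16
flange z 3.289579584576927
bar ang -0.34579175675283075 [12.84504582  0.11629181]
green ang -0.3509213805503804
the job is handed in; nothing more can be done
None
```

The lid sits flush in the pot, twisted to the green marks (bar within about 0.1° of them in the last picture) and still gripped. It was never turned towards the red marks, the jars and bottle look unmoved, and I handed the job in at about 13.7 s.

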